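Make up a test load on the dial scale

TASK

Make up the test load on the dial scale: fit the slotted steel collars over the post on its pan one at a time, turning each by feel until its slot lets it past the cross pin and lowering it until it lies flat on the pan or on the collar below, until the needle comes to rest between the two long thick marks. Press only lightly: the needle must never be driven to its overload stop. Leave the collars that are not needed flat on the bench and do not disturb the other things lying there.

Things in the scene. Friction and masses are not known exactly. Their poses are not given: they have to be found in the camera images.
- scale: grey dial scale fixed on the bench, 135 (x) by 270 (y) mm, 60 mm high. Origin: centre of its underside. The round 92 mm pan with the upright post is centred 65 mm to its -y side, the flat upward-facing dial (top 70 mm above the bench) 65 mm to its +y side.
- pan_seat (a point): centre of the pan's upper face, where the post stands; z up; about 90 mm above the bench. The pan is sprung: it sinks 1 mm for every 0.5 N put on pan or post (24 mm of travel). The steel post is 18 mm thick and rises 60 mm from here, tapering over its top 10 mm. Three seated collars fit under the cross pin.
- pin_mid (a point): middle of the cross pin, on the post's axis 42 mm above pan_seat: a level round pin 5 mm thick, 30 mm long tip to tip, through the post. It may point any level way, stays so (the post turns only under 0.4 N m), and this direction is NOT measured (the point's axes are the pan's): find it by feel or by eye. A collar passes only with its slot within about 0.15 rad of the pin.
- needle (a joint): needle angle in rad: 0 points to the scale's -x, growing clockwise seen from above as the pan is loaded or pushed: 0.14 rad per mm of pan travel, 0.28 rad per N, about 0.38 a collar; at the start 0.2 to 0.85. The two long thick marks are at 1.26 and 1.713; the overload stop is at 3.0 (10.7 N above a zero reading), an upright peg on the dial.
- collar_a: one of four like steel collars, lying flat on the bench: 50 mm outside diameter, 12 mm high, round 22 mm bore, and a straight slot 9.5 mm wide and 38 mm long through the bore along the collar's own x axis (both ways). Origin: centre of its underside, z up. About 140 g, each differing by up to 10 per cent.
- collar_b: a slotted steel collar like collar_a: 50 mm outside, 12 mm high, slot along its own x axis; origin at the centre of its underside.
- collar_c: a slotted steel collar like collar_a: 50 mm outside, 12 mm high, slot along its own x axis; origin at the centre of its underside.
- collar_d: a slotted steel collar like collar_a: 50 mm outside, 12 mm high, slot along its own x axis; origin at the centre of its underside.
- bearing_ring: bystander: plain thin steel bearing ring without a slot, 52 mm outside, 14 mm high, lying among the collars; origin centre of its underside
- gauge_block: bystander: steel block 35 x 30 x 22 mm high; origin centre of its underside
- wrench: bystander: wrench 170 mm long lying along its own x
- screwdriver: bystander: screwdriver 180 mm long lying along its own x
- oiler: bystander: upright white bottle, 44 mm thick, 110 mm high; origin centre of its underside
- roller: bystander: upright steel roller 28 mm thick, 50 mm high; origin centre of its underside
Not all that is in view belongs to the job. Leave any blue or green look-alike of the collar_d alone.

How it is judged (in metres and radians):
On the way, in this order (a step that is already met when the one before it is completed fails the run):
1. a first collar is seated on the post below the cross pin (((horizontal distance between collar_a and pan_seat below 0.005 m and z of collar_a in the frame of pan_seat between -0.004 and 0.03 m) or (horizontal distance between collar_b and pan_seat below 0.005 m and z of collar_b in the frame of pan_seat between -0.004 and 0.03 m) or (horizontal distance between collar_c and pan_seat below 0.005 m and z of collar_c in the frame of pan_seat between -0.004 and 0.03 m) or (horizontal distance between collar_d and pan_seat below 0.005 m and z of collar_d in the frame of pan_seat between -0.004 and 0.03 m))), for 0.2 s.
2. a second collar is seated below the cross pin on top of the first ((((horizontal distance between collar_a and pan_seat below 0.005 m and z of collar_a in the frame of pan_seat between -0.004 and 0.03 m) and (horizontal distance between collar_b and pan_seat below 0.005 m and z of collar_b in the frame of pan_seat between -0.004 and 0.03 m)) or ((horizontal distance between collar_a and pan_seat below 0.005 m and z of collar_a in the frame of pan_seat between -0.004 and 0.03 m) and (horizontal distance between collar_c and pan_seat below 0.005 m and z of collar_c in the frame of pan_seat between -0.004 and 0.03 m)) or ((horizontal distance between collar_a and pan_seat below 0.005 m and z of collar_a in the frame of pan_seat between -0.004 and 0.03 m) and (horizontal distance between collar_d and pan_seat below 0.005 m and z of collar_d in the frame of pan_seat between -0.004 and 0.03 m)) or ((horizontal distance between collar_b and pan_seat below 0.005 m and z of collar_b in the frame of pan_seat between -0.004 and 0.03 m) and (horizontal distance between collar_c and pan_seat below 0.005 m and z of collar_c in the frame of pan_seat between -0.004 and 0.03 m)) or ((horizontal distance between collar_b and pan_seat below 0.005 m and z of collar_b in the frame of pan_seat between -0.004 and 0.03 m) and (horizontal distance between collar_d and pan_seat below 0.005 m and z of collar_d in the frame of pan_seat between -0.004 and 0.03 m)) or ((horizontal distance between collar_c and pan_seat below 0.005 m and z of collar_c in the frame of pan_seat between -0.004 and 0.03 m) and (horizontal distance between collar_d and pan_seat below 0.005 m and z of collar_d in the frame of pan_seat between -0.004 and 0.03 m)))), for 0.2 s.
At the end, for the whole second after the job is handed in: The needle rests between the two long marks (1.24 to 1.733 rad with the tolerance); every collar is at rest, either seated on the post below the cross pin (underside within 30 mm of the pan's face, centre within 5 mm of the post) or lying flat on the bench (value of joint needle between 1.24 and 1.733 rad and ((horizontal distance between collar_a and pan_seat below 0.005 m and z of collar_a in the frame of pan_seat between -0.004 and 0.03 m) or (height (world z) of collar_a below 0.006 m and angle between collar_a's own z axis and vertical below 0.1 rad)) and ((horizontal distance between collar_b and pan_seat below 0.005 m and z of collar_b in the frame of pan_seat between -0.004 and 0.03 m) or (height (world z) of collar_b below 0.006 m and angle between collar_b's own z axis and vertical below 0.1 rad)) and ((horizontal distance between collar_c and pan_seat below 0.005 m and z of collar_c in the frame of pan_seat between -0.004 and 0.03 m) or (height (world z) of collar_c below 0.006 m and angle between collar_c's own z axis and vertical below 0.1 rad)) and ((horizontal distance between collar_d and pan_seat below 0.005 m and z of collar_d in the frame of pan_seat between -0.004 and 0.03 m) or (height (world z) of collar_d below 0.006 m and angle between collar_d's own z axis and vertical below 0.1 rad)) and linear speed of each of collar_a, collar_b, collar_c, collar_d below 0.02 m/s); the robot touches nothing.
It fails at once if the needle is driven to its overload stop (past 3.0 rad) (value of joint needle above 3 rad).
It fails at once if a bystander is pushed more than 30 mm or knocked over (distance of any of bearing_ring, gauge_block, wrench, screwdriver, oiler, roller from where it was at the start of the episode above 0.03 m or angle between any of oiler, roller, bearing_ring's own z axis and vertical above 0.5 rad).
It also fails if it takes over 72 s, if anything falls off the work surface, if the arm or the gripper's body presses on something with over 40 N, if the wrist force passes 120 N, or if a joint passes its speed limit or range.

ROBOT

A 7-joint arm with a two-finger parallel gripper is mounted at the origin on the work surface. World frame = base frame: x ahead of the robot, y to its left, z up, the work surface at z = 0. Lengths are in mm, angles in rad, forces in N, time in s.
With the tool pointing down it reaches from about 425 to 925 mm from the base axis. Payload 6.8 kg.
Tool frame: the origin (TCP) lies on the mounting face of the last link; the fingertips stand ahead of it and the grasp point (between the pads) lies 155 mm ahead of it (r.tips_ahead is the z of the fingertips in the tool frame, in mm); z points along the fingers, y is the line along which they close (so a half turn about z gives the same grasp; the last joint's range is limited). The gripper opens to 85 mm and grips with 20 to 120 N. Pads are 22 mm wide; open, the fingers measure 114 mm over their backs; the gripper's body (76 mm by 85 mm) begins 54 mm behind the grasp point. The pads swing forward as they close: fully open they stand 13 mm farther back than shut.
Start: joints at [1.083, 0.477, 0.022, 1.555, -0.011, 1.109, -0.083], TCP at [250.252, -626.91, 404.708] pointing down, gripper open.
Joint ranges: [-2.96, 2.96], [-0.34, 2.1], [-1.41, 1.46], [0.24, 2.44], [-1.37, 4.51], [0.17, 1.92], [-2.96, 2.96]. Speed limits (rad/s): [2.39, 2.39, 3.14, 3.14, 3.14, 3.14, 3.14].

INTERFACE

Orientations are given as [roll, pitch, yaw] about the fixed x, y, z axes, in that order (R = Rz(yaw) Ry(pitch) Rx(roll)).
In Python, from plant import r gives the robot as it stands.
- The arm moves only by the tool play_rows, never from a script. Its argument "targets" is a list of rows, each an object of numbers: "dx", "dy", "dz": the shift along the tool's x, y, z in units of 25 mm (1.0 is 25 mm); "roll": the turn about the tool's z in degrees; "grip": the closure, from 0 (fully open) to 1 (shut). In form: [{"dx": .., "dy": .., "dz": .., "roll": .., "grip": ..}, ...]. A call has 1 to 12 rows; each row is the pose to reach, as a shift and turn from the pose commanded when the call began, along the tool's axes at that moment; what a row does not reach only later rows make up. A row lasts 1/8 s, in which the tool goes at most 62.5 mm and 10.7 degrees, less where a joint would pass 70% of its speed; a pose out of reach is approached as far as the arm can. A call with a gripper value outside its range is refused whole. The fingers move at their own pace and stop on an object; "grip_force" is the grip in N (left out, the last holds). Time passes only in rows, so rows that repeat a pose let the fingers close. It gives the time, the measured TCP pose, the force, the opening and the grip force at its end, in the units of the state.
- r.state(): the state, without advancing time (a new reading comes with each control period).
- r.camera(name): name is "scene" or "top" or "wrist"; returns a dict with "color" (420x560x3 uint8, red, green, blue), "range_z" (420x560 float32, mm along the optical axis (not along the pixel's ray), 0 where there is no reading), "fovy" (degrees; the focal length in pixels is half the picture's height over the tangent of half this angle, whatever the lens; pixels are square), "cx", "cy" (the principal point, pixels), "position" and "attitude" of the camera in the world. Camera axes: x right, y down, z forward; pixel columns grow to the right and rows downward; lengths in mm; the calibration is good to about 2 mm. A picture is of the moment at which its call begins.
- r.hand_in(): hands the job in; it is judged then, once.
The state is a dict: "clock": time; "qpos": joint angles; "qd": joint speeds; "tau": joint torques, N m; "eef_pos": TCP position; "eef_rot": TCP orientation; "wrist_force": force on the tool from outside, world axes, zero at the start; "moment": the same for the moment, N m; "grip_width": finger opening in mm; "grasp_force": force on a finger pad.
Only numpy, scipy, OpenCV 4.12 (cv2) and the standard library are available. Lean on these libraries where they do the work, as an engineer would, in place of code of your own. Each camera call takes 0.05 s, during which the arm holds its last target. There are 200 camera calls.

## Working session

There is one attempt and no reset: what is moved stays moved. The work goes in short steps, Python scripts to look and compute and a tool call to move; the robot and the scene stay as the last step left them, time stands still between calls to the robot, and variables do not carry over. Pictures are saved under pics/ and viewed, at most 10 in all, crops included, and the job is handed in when it is done.

Besides the shell and the picture viewer there is one more tool, called after "Emit:" as name(argument=value, ...), one argument or row to a line, values as JSON. play_rows: Moves the arm, as the interface text tells. Its arguments: {"type":"object","properties":{"targets":{"type":"array","items":{"type":"object","properties":{"dx":{"type":"number"},"dy":{"type":"number"},"dz":{"type":"number"},"roll":{"type":"number"},"grip":{"type":"number"}}}},"grip_force":{"type":"number"}},"required":["targets"]}

```bash
ls; mkdir -p pics; python3 - <<'E'
from plant import r
import cv2,numpy as np,pickle
s=r.state();print({k:np.round(v,3).tolist() for k,v in s.items()},r.tips_ahead)
for n in("top","scene"):
    c=r.camera(n);pickle.dump(c,open(f'{n}.pkl','wb'));cv2.imwrite(f'pics/{n}0.png',c['color'][...,::-1]);print(n,c['fovy'],c['cx'],c['cy'],c['position'],c['attitude'])
E
```

```text
pics
{'clock': 0.0, 'qpos': [1.083, 0.478, 0.022, 1.557, -0.012, 1.109, -0.083], 'qd': [0.002, -0.001, 0.002, 0.001, -0.0, -0.001, 0.001], 'tau': [-0.001, -59.645, 1.608, -28.12, 0.012, 0.009, 0.0], 'eef_pos': [250.133, -626.632, 403.686], 'eef_rot': [-3.14, 0.0, 0.38], 'wrist_force': [-0.106, -0.289, 0.357], 'moment': [-0.055, -0.046, -0.005], 'grasp_force': 0.0, 'grip_width': 85.772} 173.4
top 49.576567920057286 281.2960741036195 208.84808721430574 [ 405.42034092  -12.23314509 1429.03061812] [-3.00332615 -0.02016344 -1.56801041]
scene 48.714597906736856 276.2639565396532 201.9451918417148 [1362.86569001 -333.57712883  742.9159305 ] [-2.21148483 -0.00325735  1.20921905]
```

View pics/top0.png

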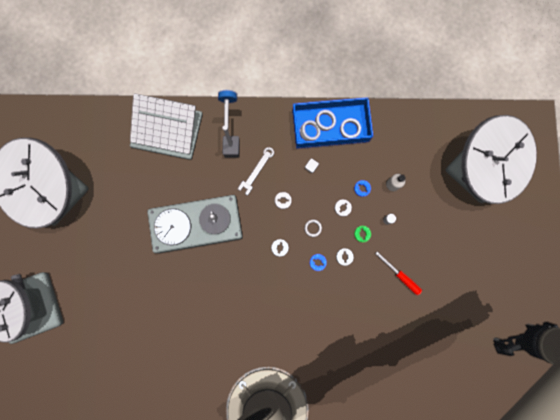

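View pics/scene0.png

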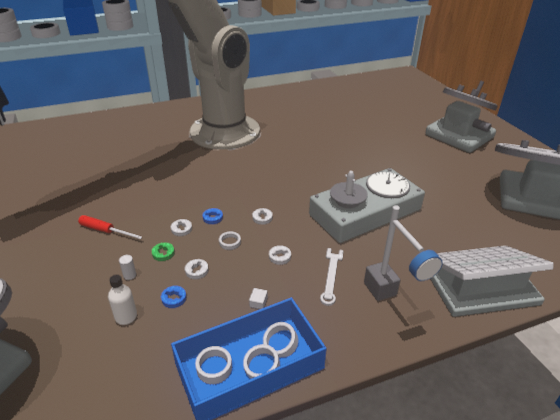

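The top view shows four white slotted collars at (283,200), (343,208), (280,247) and (345,257). The plain ring is at (313,228), and the blue and green look-alikes at (363,188), (318,262) and (363,234). The scale's pan is at (214,218) and its dial at (172,227). I'll confirm in an enlarged crop and compute positions.

```bash
cat > h.py <<'E'
import numpy as np,cv2
from scipy.spatial.transform import Rotation as R
def rot(c): return R.from_euler('xyz',c['attitude']).as_matrix()
def foc(c): return c['color'].shape[0]/2/np.tan(np.radians(c['fovy'])/2)
def ray(c,u,v,z):
    d=rot(c)@np.array([(u-c['cx'])/foc(c),(v-c['cy'])/foc(c),1.]);p=np.array(c['position']);return p+d*(z-p[2])/d[2]
def proj(c,P):
    q=rot(c).T@(np.array(P)-c['position']);return q[:2]/q[2]*foc(c)+[c['cx'],c['cy']]
def rectify(c,ctr,z,half,mmpx):
    """view of plane z, x right, y up, centred on ctr"""
    cor=[(ctr[0]+a*half,ctr[1]+b*half,z) for a,b in((-1,1),(1,1),(1,-1),(-1,-1))]
    n=int(2*half/mmpx);M=cv2.getPerspectiveTransform(np.float32([proj(c,p) for p in cor]),np.float32([[0,0],[n,0],[n,n],[0,n]]))
    return cv2.warpPerspective(c['color'],M,(n,n),flags=cv2.INTER_CUBIC)[...,::-1]
def cloud(c):
    v,u=np.mgrid[:420,:560];z=c['range_z'];p=np.stack([(u-c['cx'])/foc(c)*z,(v-c['cy'])/foc(c)*z,z],-1)@rot(c).T+np.array(c['position']);return p
E
python3 - <<'E'
from h import *;import pickle
c=pickle.load(open('top.pkl','rb'))
for n,u,v,z in[('c1',283,200,12),('c2',343,208,12),('c3',280,247,12),('c4',345,257,12),('ring',313,228,14),('pan',214,218,90),('dial',172,227,70),('block',312,166,22),('oiler',398,181,50),('roller',391,218,50),('wr',243,189,5),('wr2',268,152,5),('sd',378,254,10)]:
    print(n,ray(c,u,v,z).round(0))
P=cloud(c)
for u,v in[(283,195),(313,221),(225,218),(172,240),(300,300)]:print(P[v,u].round(1))
im=c['color'][140:290,140:420,::-1];cv2.imwrite('pics/crop0.png',cv2.resize(im,None,fx=2.85,fy=2.85,interpolation=cv2.INTER_CUBIC))
E
```

```text
c1 [631. -46.  12.]
c2 [ 607. -235.   12.]
c3 [483. -37.  12.]
c4 [ 453. -239.   12.]
ring [ 543. -140.   14.]
pan [563. 160.  90.]
dial [538. 287.  70.]
block [ 739. -137.   22.]
oiler [ 687. -402.   50.]
roller [ 571. -376.   50.]
wr [667.  81.   5.]
wr2 [788.   3.   5.]
sd [ 462. -343.   10.]
[647.2 -45.6  10.4]
[ 564.2 -139.5   16.7]
[563.6 127.7  90.4]
[499.4 286.2  68.5]
[320.4 -99.    1. ]
```

View pics/crop0.png

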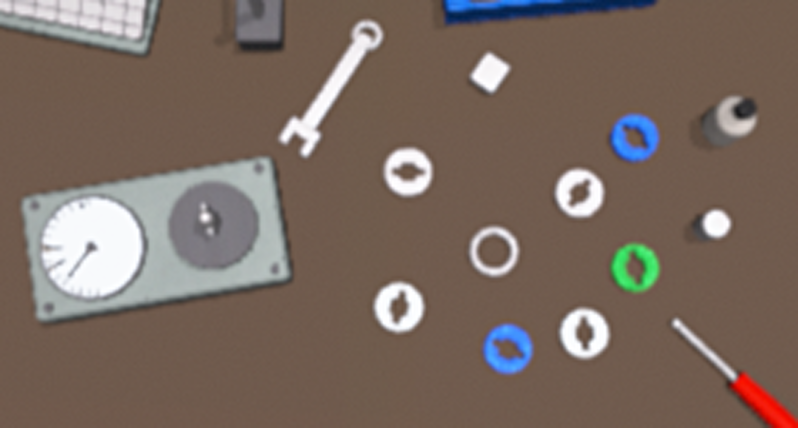

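Four white slotted collars are confirmed: c1 (408,171), c2 (579,193), c3 (400,307) and c4 (584,333) in the crop. The plain ring at (494,250) and the blue/green ones stay untouched. I'll start with c3 and c1, the two nearest the scale. The needle reads about 0.85. First I move above the collars.

Emit:
play_rows(
  targets=[
    {"dx": 18.4,"dy": -17,"dz": -1,"roll": 0,"grip": 0.3},
    {"dx": 18.4,"dy": -17,"dz": -1,"roll": 0,"grip": 0.3},
    {"dx": 18.4,"dy": -17,"dz": -1,"roll": 0,"grip": 0.3},
    {"dx": 18.4,"dy": -17,"dz": -1,"roll": 0,"grip": 0.3},
    {"dx": 18.4,"dy": -17,"dz": -1,"roll": 0,"grip": 0.3},
    {"dx": 18.4,"dy": -17,"dz": -1,"roll": 0,"grip": 0.3},
    {"dx": 18.4,"dy": -17,"dz": -1,"roll": 0,"grip": 0.3},
    {"dx": 18.4,"dy": -17,"dz": -1,"roll": 0,"grip": 0.3},
    {"dx": 18.4,"dy": -17,"dz": -1,"roll": 0,"grip": 0.3},
    {"dx": 18.4,"dy": -17,"dz": -1,"roll": 0,"grip": 0.3},
    {"dx": 18.4,"dy": -17,"dz": -1,"roll": 0,"grip": 0.3},
    {"dx": 18.4,"dy": -17,"dz": -1,"roll": 0,"grip": 0.3},
  ],
)

```text
clock: 1.6
eef_pos: [519.7, -62.0, 429.2]
eef_rot: [-3.142, 0.001, 0.38]
wrist_force: [-0.1, -0.5, -0.8]
grip_width: 59.5
grasp_force: 0.0
```

```bash
python3 - <<'E'
from plant import r
from h import *;import pickle
s=r.state();print({k:np.round(s[k],3).tolist() for k in('clock','qpos','eef_pos','eef_rot','wrist_force','grip_width')},r.tips_ahead)
c=r.camera('wrist');pickle.dump((c,s),open('w1.pkl','wb'));cv2.imwrite('pics/w1.png',c['color'][...,::-1])
print(c['fovy'],c['position'],c['attitude'])
T=R.from_euler('xyz',s['eef_rot']).as_matrix();print('cam in tool',T.T@(np.array(c['position'])-s['eef_pos']),R.from_matrix(T.T@rot(c)).as_euler('xyz'))
E
```

```text
{'clock': 1.6, 'qpos': [0.277, 0.224, -0.322, 1.869, 0.081, 1.063, -1.268], 'eef_pos': [519.674, -61.986, 429.224], 'eef_rot': [-3.142, 0.001, 0.38], 'wrist_force': [-0.073, -0.475, -0.817], 'grip_width': 59.456} 173.4
59.390589455863896 [591.15000404 -32.4155117  397.44366534] [ 2.83470345e+00  2.46449330e-04 -1.18971669e+00]
cam in tool [77.38638773 -0.93822532 31.68244774] [-3.05617997e-01 -1.81816460e-04  1.56983100e+00]
```

View pics/w1.png

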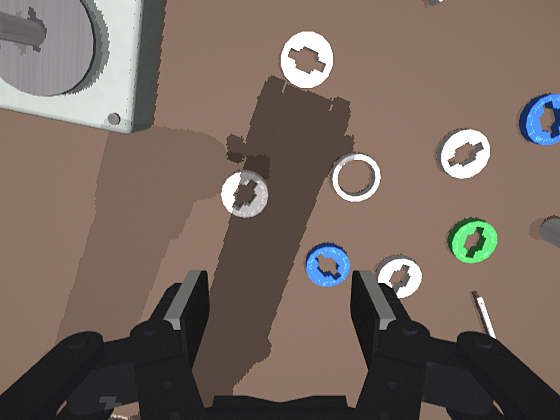

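Wrist view: collars c1 (307,60), c2 (465,153), c3 (244,194) and c4 (400,277). The plain ring is at (356,178) and the pan and post at upper left. I'll measure collar centres and slot directions from depth.

```bash
cat >> h.py <<'E'
def collar(c,ctr,z=12,half=36,mm=0.25,thr=None):
    """centre & slot direction (world rad) of a collar whose top is at height z; uses brightness/low saturation"""
    im=rectify(c,ctr,z,half,mm);hsv=cv2.cvtColor(np.ascontiguousarray(im),cv2.COLOR_BGR2HSV)
    m=((hsv[...,1]<70)&(hsv[...,2]>(thr or 110))).astype(np.uint8)
    m=cv2.morphologyEx(m,cv2.MORPH_OPEN,np.ones((5,5),np.uint8));m=cv2.morphologyEx(m,cv2.MORPH_CLOSE,np.ones((5,5),np.uint8))
    cs,h=cv2.findContours(m,cv2.RETR_CCOMP,cv2.CHAIN_APPROX_NONE)
    k=max((i for i in range(len(cs)) if h[0][i][3]<0),key=lambda i:cv2.contourArea(cs[i]))
    (x,y),rad=cv2.minEnclosingCircle(cs[k]);hs=[i for i in range(len(cs)) if h[0][i][3]==k]
    out=[ctr[0]-half+x*mm,ctr[1]+half-y*mm,rad*mm]
    if hs:
        q=max(hs,key=lambda i:cv2.contourArea(cs[i]));M=cv2.moments(cs[q])
        out+=[-.5*np.arctan2(2*M['mu11'],M['mu20']-M['mu02']),ctr[0]-half+M['m10']/M['m00']*mm,ctr[1]+half-M['m01']/M['m00']*mm,M['m00']*mm*mm]
    return np.round(out,2),im,m
E
python3 - <<'E'
from h import *;import pickle
c,s=pickle.load(open('w1.pkl','rb'));ims=[]
for u,v in[(307,60),(465,153),(244,194),(400,277)]:
    p=ray(c,u,v,12);o,im,m=collar(c,p[:2]);print(p.round(0),o);ims.append(np.vstack([im,cv2.cvtColor(m*255,cv2.COLOR_GRAY2BGR)]))
    P=cloud(c)[v-25:v+25,u-25:u+25].reshape(-1,3);P=P[(P[:,2]>7)&(P[:,2]<18)];print(P.mean(0).round(1),((P.min(0)+P.max(0))/2).round(1),(P.max(0)-P.min(0)).round(1),len(P))
cv2.imwrite('pics/r1.png',cv2.resize(np.hstack(ims),None,fx=.65,fy=.65))
E
```

```text
[632. -45.  12.] [632.21 -43.96  26.3    1.56 632.35 -43.95 512.16]
[632.7 -44.1  11.2] [632.1 -44.3  10.5] [49.9 50.1  6.7] 1528
[ 611. -233.   12.] [ 609.9  -233.71   26.66   -0.65  610.01 -233.61  493.03]
[ 610.1 -233.5   10.9] [ 609.8 -233.8   10.6] [50.7 51.8  7.2] 1446
[484. -34.  12.] [ 4.8324e+02 -3.4310e+01  2.6380e+01 -2.3000e-01  4.8331e+02 -3.4730e+01
  5.3553e+02]
[483.  -34.7  11. ] [482.5 -34.9  10.4] [50.9 50.1  6.8] 1221
[ 458. -237.   12.] [ 455.83 -236.85   26.66]
[ 459.  -237.6   10.7] [ 456.6 -237.5   10.3] [47.5 50.7  6.5] 920
```

View pics/r1.png

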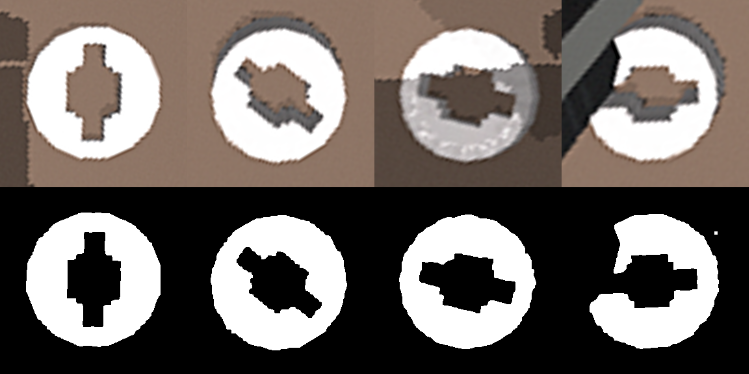

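```bash
python3 - <<'E'
from h import *;import pickle
c,s=pickle.load(open('w1.pkl','rb'))
T=R.from_euler('xyz',s['eef_rot']).as_matrix();Q=((cloud(c)-np.array(s['eef_pos']))@T)
m=(Q[...,2]<215)&(c['range_z']>0);print('tips z max (tool)',np.percentile(Q[m][:,2],[50,95,99,99.9]).round(1))
for sg in(-1,1):
    q=Q[m&(Q[...,1]*sg>0)&(Q[...,2]>150)];print(sg,q.min(0).round(1),q.max(0).round(1),len(q))
def mv(g):
    d=T.T@(np.array(g)-s['eef_pos']);print(g,(d/25).round(3))
mv([483.2,-34.5,177]);mv([483.2,-34.5,200])
E
```

```text
tips z max (tool) [112.3 151.8 163.2 168.4]
-1 [-11.5 -44.5 150. ] [ 12.  -30.3 170.2] 1086
1 [-11.1  28.6 150. ] [ 11.8  42.7 170. ] 1089
[483.2, -34.5, 177] [-0.934 -1.562 10.09 ]
[483.2, -34.5, 200] [-0.935 -1.562  9.17 ]
```

Emit:
play_rows(
  targets=[
    {"dx": -0.93,"dy": -1.56,"dz": 2.5,"roll": 0,"grip": 0.3},
    {"dx": -0.93,"dy": -1.56,"dz": 5,"roll": 0,"grip": 0.3},
    {"dx": -0.93,"dy": -1.56,"dz": 7.5,"roll": 0,"grip": 0.3},
    {"dx": -0.93,"dy": -1.56,"dz": 9.3,"roll": 0,"grip": 0.3},
    {"dx": -0.93,"dy": -1.56,"dz": 10,"roll": 0,"grip": 0.3},
    {"dx": -0.93,"dy": -1.56,"dz": 10.18,"roll": 0,"grip": 0.3},
    {"dx": -0.93,"dy": -1.56,"dz": 10.18,"roll": 0,"grip": 0.45},
    {"dx": -0.93,"dy": -1.56,"dz": 10.18,"roll": 0,"grip": 0.6},
    {"dx": -0.93,"dy": -1.56,"dz": 10.18,"roll": 0,"grip": 0.6},
    {"dx": -0.93,"dy": -1.56,"dz": 10.18,"roll": 0,"grip": 0.6},
    {"dx": -0.93,"dy": -1.56,"dz": 10.18,"roll": 0,"grip": 0.6},
  ],
  grip_force=40,
)

```text
clock: 3.02
eef_pos: [484.0, -34.1, 175.5]
eef_rot: [3.141, -0.001, 0.38]
wrist_force: [-0.6, 0.3, 1.7]
grip_width: 48.2
grasp_force: 41.7
```

Emit:
play_rows(
  targets=[
    {"dx": 0,"dy": 0,"dz": -2,"roll": 0,"grip": 0.6},
    {"dx": 0,"dy": 0,"dz": -4.5,"roll": 0,"grip": 0.6},
    {"dx": 0,"dy": 0,"dz": -7,"roll": 0,"grip": 0.6},
    {"dx": 1.5,"dy": -2.3,"dz": -8,"roll": 0,"grip": 0.6},
    {"dx": 3,"dy": -4.5,"dz": -9,"roll": 0,"grip": 0.6},
    {"dx": 3.8,"dy": -6,"dz": -9,"roll": 0,"grip": 0.6},
    {"dx": 3.8,"dy": -6,"dz": -9,"roll": 0,"grip": 0.6},
    {"dx": 3.8,"dy": -6,"dz": -9,"roll": 0,"grip": 0.6},
  ],
)

```text
clock: 4.03
eef_pos: [516.2, 140.2, 399.7]
eef_rot: [3.141, 0.001, 0.38]
wrist_force: [-0.6, -0.2, -2.0]
grip_width: 48.1
grasp_force: 42.5
```

```bash
python3 - <<'E'
from plant import r
from h import *;import pickle
s=r.state();print({k:np.round(s[k],3).tolist() for k in('clock','qpos','eef_pos','eef_rot','wrist_force','grip_width')})
c=r.camera('wrist');pickle.dump((c,s),open('w2.pkl','wb'));cv2.imwrite('pics/w2.png',c['color'][...,::-1])
E
```

```text
{'clock': 4.025, 'qpos': [-0.007, 0.288, -0.449, 1.871, 0.146, 1.016, -1.707], 'eef_pos': [516.157, 140.184, 399.669], 'eef_rot': [3.141, 0.001, 0.38], 'wrist_force': [-0.6, -0.234, -2.019], 'grip_width': 48.101}
```

View pics/w2.png

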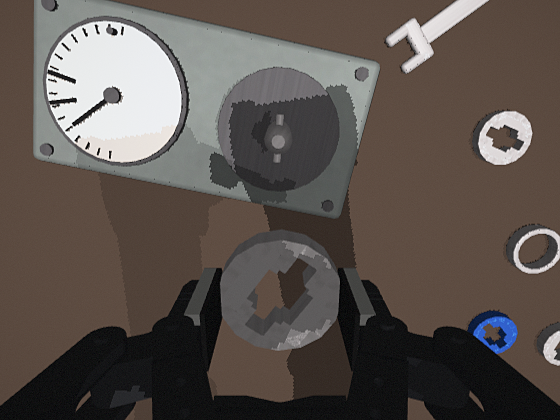

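The wrist view shows the held collar at (280,291) with its slot visible. The post top is at (278,141), with pin tips at about (279,119) and (277,158), and the dial hub at (112,95). Next I measure the pin, collar and needle.

```bash
python3 - <<'E'
from h import *;import pickle
c,s=pickle.load(open('w2.pkl','rb'));P=cloud(c)
T=R.from_euler('xyz',s['eef_rot']).as_matrix()
a,b=ray(c,279,119,132),ray(c,277,158,132);d=a-b;print('pin tips',a.round(1),b.round(1),'mid',((a+b)/2).round(1),'len',np.linalg.norm(d).round(1),'ang',np.arctan2(d[1],d[0]).round(3))
W=P[60:200,200:360].reshape(-1,3)
pan=W[(W[:,2]>80)&(W[:,2]<96)];h=cv2.convexHull(np.float32(pan[:,:2]));(x,y),rad=cv2.minEnclosingCircle(h);print('pan',x,y,rad,np.median(pan[:,2]))
top=W[(W[:,2]>141)&(W[:,2]<160)];print('post top',top.mean(0).round(1),(top.max(0)-top.min(0)).round(1),len(top), 'zmax',top[:,2].max())
pt=W[(W[:,2]>122)&(W[:,2]<138)];q=pt[:,:2]-pt[:,:2].mean(0);w,v=np.linalg.eigh(np.cov(q.T));print('pin cloud',len(pt),pt.mean(0).round(1),np.arctan2(v[1,1],v[0,1]).round(3),w)
zt=s['eef_pos'][2]-163.5;p=ray(c,280,291,zt);o,im,m=collar(c,p[:2],zt,thr=75)
o=np.array(o);g=T.T@(np.r_[o[:2],zt]-s['eef_pos']);print('collar',o,'tool',g.round(1))
hub,tip=ray(c,112,95,72),ray(c,74,125,72);n=tip-hub;th=np.arctan2(n[1],-n[0])
# scale yaw: pan->dial
sy=hub[:2]-[x,y];yaw=np.arctan2(-sy[0],sy[1]);print('hub',hub,'yaw',yaw,'needle',th+yaw, 'dist',np.hypot(*sy))
ims=[cv2.resize(im,(400,400)),cv2.resize(cv2.cvtColor(m*255,cv2.COLOR_GRAY2BGR),(400,400))]
cv2.imwrite('pics/r2.png',np.hstack([ims[0],cv2.resize(np.ascontiguousarray(rectify(c,(x,y),132,36,.25)),(400,400))]))
E
```

```text
pin tips [575.1 165.  132. ] [552.1 157.1 132. ] mid [563.6 161.  132. ] len 24.3 ang 0.328
pan 563.363037109375 160.95501708984375 45.94660186767578 85.51409827431269
post top [563.8 161.  144.2] [12.1 12.1  6.2] 319 zmax 147.19867932578583
pin cloud 329 [564.8 161.6 132.8] -2.836 [18.52784691 85.59269345]
collar [ 5.1561e+02  1.4071e+02  2.5500e+01 -2.4000e-01  5.1560e+02  1.4076e+02
  5.7853e+02] tool [-1.000e-01 -8.000e-01  1.635e+02]
hub [540.95080986 288.94509352  72.        ] yaw 0.17335152374722806 needle 0.7646628681014517 dist 129.9375526770749
```

View pics/r2.png

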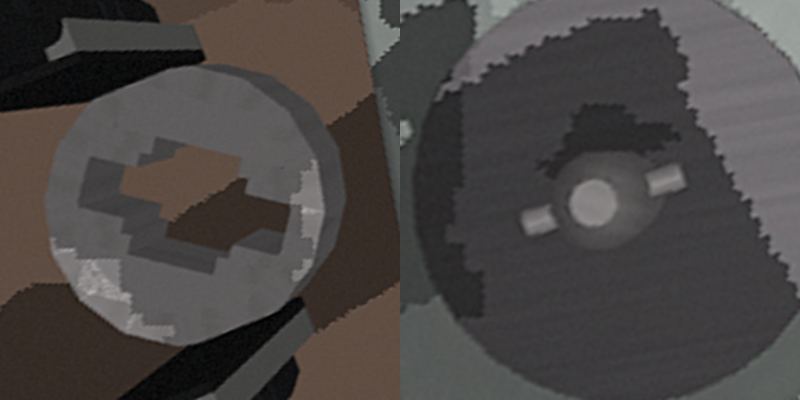

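Emit:
play_rows(
  targets=[
    {"dx": 0.7,"dy": 0,"dz": 0.5,"roll": -10,"grip": 0.6},
    {"dx": 1.4,"dy": 0,"dz": 1,"roll": -20,"grip": 0.6},
    {"dx": 2.08,"dy": -0.03,"dz": 2,"roll": -30.5,"grip": 0.6},
    {"dx": 2.08,"dy": -0.03,"dz": 2.4,"roll": -30.5,"grip": 0.6},
    {"dx": 2.08,"dy": -0.03,"dz": 2.4,"roll": -30.5,"grip": 0.6},
    {"dx": 2.08,"dy": -0.03,"dz": 2.4,"roll": -30.5,"grip": 0.6},
  ],
)

```text
clock: 4.82
eef_pos: [564.3, 160.0, 341.0]
eef_rot: [3.141, -0.0, 0.91]
wrist_force: [1.0, -0.3, -0.4]
grip_width: 48.3
grasp_force: 42.5
```

```bash
python3 - <<'E'
from plant import r
from h import *;import pickle
s=r.state();print({k:np.round(s[k],3).tolist() for k in('clock','qpos','eef_pos','eef_rot','wrist_force','grip_width')})
c=r.camera('wrist');pickle.dump((c,s),open('w3.pkl','wb'))
a=c['color'][...,::-1];zt=s['eef_pos'][2]-163.5
o,im,m=collar(c,s['eef_pos'][:2],zt,thr=75);print(o)
P=cloud(c);W=P.reshape(-1,3);W=W[np.hypot(W[:,0]-563.5,W[:,1]-161)<14];t=W[(W[:,2]>142)&(W[:,2]<150)];print('top seen',len(t),t.mean(0),(t.max(0)-t.min(0)))
b=np.hstack([cv2.resize(a[200:420,150:410],(520,440)),cv2.resize(np.ascontiguousarray(im),(280,280))[:, :].repeat(1,0) if 0 else cv2.copyMakeBorder(cv2.resize(np.ascontiguousarray(im),(280,280)),0,160,0,0,0)])
cv2.imwrite('pics/w3.png',b)
E
```

```text
{'clock': 4.825, 'qpos': [0.015, 0.45, -0.515, 1.807, 0.267, 0.953, -1.275], 'eef_pos': [564.345, 159.954, 340.982], 'eef_rot': [3.141, -0.0, 0.91], 'wrist_force': [0.968, -0.255, -0.369], 'grip_width': 48.327}
[ 5.6856e+02  1.6755e+02  3.3600e+01 -3.1000e-01  5.5818e+02  1.5626e+02
  2.5328e+02]
top seen 1 [561.42480932 157.24309097 144.83563357] [0. 0. 0.]
```

View pics/w3.png

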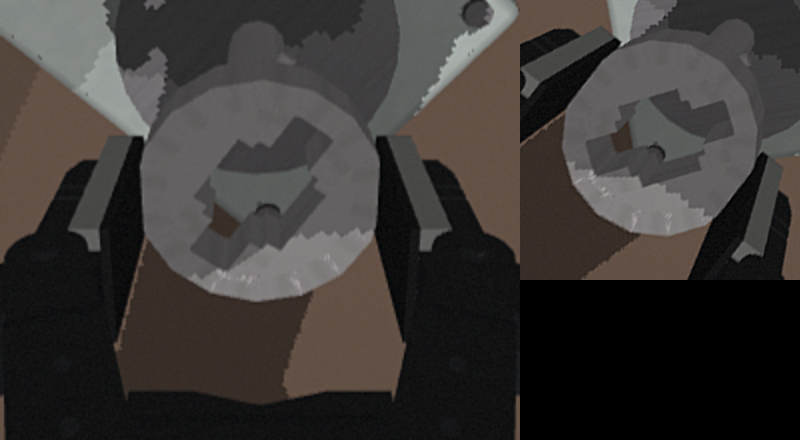

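Emit:
play_rows(
  targets=[
    {"dx": 0,"dy": 0,"dz": 0.5,"roll": 0,"grip": 0.6},
    {"dx": 0,"dy": 0,"dz": 0.9,"roll": 0,"grip": 0.6},
    {"dx": 0,"dy": 0,"dz": 1.1,"roll": 0,"grip": 0.6},
    {"dx": 0,"dy": 0,"dz": 1.3,"roll": 0,"grip": 0.6},
    {"dx": 0,"dy": 0,"dz": 1.3,"roll": 0,"grip": 0.6},
    {"dx": 0,"dy": 0,"dz": 1.3,"roll": 0,"grip": 0.6},
  ],
)

```text
clock: 5.62
eef_pos: [564.6, 160.5, 307.9]
eef_rot: [3.141, -0.0, 0.912]
wrist_force: [0.9, 0.4, -2.3]
grip_width: 48.5
grasp_force: 42.5
```

Emit:
play_rows(
  targets=[
    {"dx": 0,"dy": 0,"dz": 0.15,"roll": 0,"grip": 0.6},
    {"dx": 0,"dy": 0,"dz": 0.35,"roll": 0,"grip": 0.6},
    {"dx": 0,"dy": 0,"dz": 0.5,"roll": 0,"grip": 0.6},
    {"dx": 0,"dy": 0,"dz": 0.5,"roll": 0,"grip": 0.6},
    {"dx": 0,"dy": 0,"dz": 0.5,"roll": 0,"grip": 0.6},
  ],
)

```text
clock: 6.25
eef_pos: [564.6, 160.5, 295.2]
eef_rot: [3.142, -0.0, 0.912]
wrist_force: [-0.0, -0.2, -1.2]
grip_width: 48.0
grasp_force: 42.5
```

Emit:
play_rows(
  targets=[
    {"dx": 0,"dy": 0,"dz": 0.4,"roll": 0,"grip": 0.6},
    {"dx": 0,"dy": 0,"dz": 0.8,"roll": 0,"grip": 0.6},
    {"dx": 0,"dy": 0,"dz": 1.1,"roll": 0,"grip": 0.6},
    {"dx": 0,"dy": 0,"dz": 1.3,"roll": 0,"grip": 0.6},
    {"dx": 0,"dy": 0,"dz": 1.4,"roll": 0,"grip": 0.6},
    {"dx": 0,"dy": 0,"dz": 1.4,"roll": 0,"grip": 0.6},
    {"dx": 0,"dy": 0,"dz": 1.4,"roll": 0,"grip": 0.6},
  ],
)

```text
clock: 7.12
eef_pos: [564.6, 160.5, 260.5]
eef_rot: [3.141, -0.0, 0.912]
wrist_force: [-0.8, 0.3, -0.2]
grip_width: 48.0
grasp_force: 42.5
```

Emit:
play_rows(
  targets=[
    {"dx": 0,"dy": 0,"dz": 0,"roll": 0,"grip": 0.45},
    {"dx": 0,"dy": 0,"dz": 0,"roll": 0,"grip": 0.3},
    {"dx": 0,"dy": 0,"dz": 0,"roll": 0,"grip": 0.25},
    {"dx": 0,"dy": 0,"dz": 0,"roll": 0,"grip": 0.25},
    {"dx": 0,"dy": 0,"dz": 0,"roll": 0,"grip": 0.25},
  ],
)

```text
clock: 7.75
eef_pos: [564.6, 160.4, 260.2]
eef_rot: [3.142, -0.0, 0.912]
wrist_force: [0.5, 0.5, 0.0]
grip_width: 63.9
grasp_force: 0.0
```

Emit:
play_rows(
  targets=[
    {"dx": 0,"dy": 0,"dz": -1,"roll": 0,"grip": 0.25},
    {"dx": 0,"dy": 0,"dz": -3,"roll": 0,"grip": 0.25},
    {"dx": 0,"dy": 0,"dz": -5.2,"roll": 0,"grip": 0.25},
    {"dx": -1.6,"dy": 2.4,"dz": -5.6,"roll": -10,"grip": 0.25},
    {"dx": -1.6,"dy": 2.4,"dz": -5.6,"roll": -10,"grip": 0.25},
    {"dx": -1.6,"dy": 2.4,"dz": -5.6,"roll": -10,"grip": 0.25},
  ],
)

```text
clock: 8.5
eef_pos: [587.6, 90.9, 399.9]
eef_rot: [-3.141, 0.0, 1.083]
wrist_force: [-0.9, 0.0, -0.5]
grip_width: 64.0
grasp_force: 0.0
```

```bash
python3 - <<'E'
from plant import r
from h import *;import pickle
s=r.state();print({k:np.round(s[k],3).tolist() for k in('clock','qpos','eef_pos','eef_rot','wrist_force','grip_width')})
c=r.camera('wrist');t=r.camera('top');pickle.dump((c,s,t),open('w4.pkl','wb'));cv2.imwrite('pics/w4.png',np.hstack([cv2.resize(c['color'][...,::-1],(540,405)),cv2.resize(t['color'][185:260,145:245,::-1],(260,195),interpolation=cv2.INTER_CUBIC).repeat(1,0) if 0 else cv2.copyMakeBorder(cv2.resize(t['color'][185:260,145:245,::-1],(260,195),interpolation=cv2.INTER_CUBIC),0,210,0,0,0)]))
E
```

```text
{'clock': 8.5, 'qpos': [0.164, 0.404, -0.548, 1.73, 0.235, 1.074, -0.949], 'eef_pos': [587.617, 90.877, 399.897], 'eef_rot': [-3.141, 0.0, 1.083], 'wrist_force': [-0.914, 0.049, -0.545], 'grip_width': 63.997}
```

View pics/w4.png

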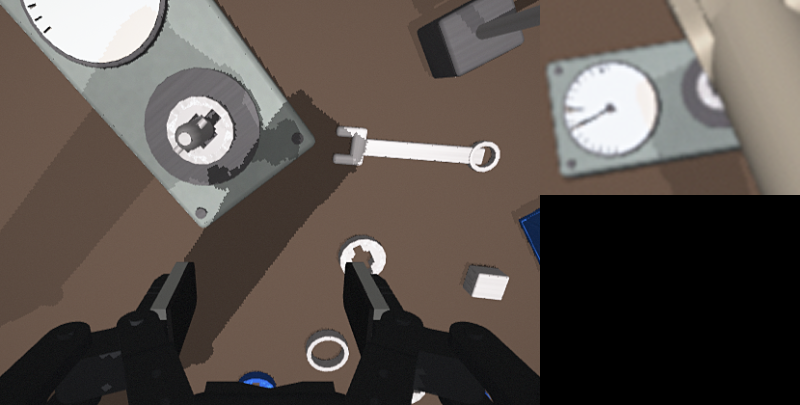

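The collar sits flat on the pan below the pin at (200,130), and the top crop puts the needle near 1.15. A second collar should bring it to about 1.53. Next is c1.

Emit:
play_rows(
  targets=[
    {"dx": -1.3,"dy": 1.4,"dz": 1,"roll": -7,"grip": 0.3},
    {"dx": -2.6,"dy": 2.8,"dz": 2,"roll": -14,"grip": 0.3},
    {"dx": -3.93,"dy": 4.1,"dz": 3,"roll": -18,"grip": 0.3},
    {"dx": -3.93,"dy": 4.1,"dz": 5,"roll": -18,"grip": 0.3},
    {"dx": -3.93,"dy": 4.1,"dz": 7,"roll": -18,"grip": 0.3},
    {"dx": -3.93,"dy": 4.1,"dz": 8.3,"roll": -18,"grip": 0.3},
    {"dx": -3.93,"dy": 4.1,"dz": 8.9,"roll": -18,"grip": 0.3},
    {"dx": -3.93,"dy": 4.1,"dz": 9,"roll": -18,"grip": 0.3},
    {"dx": -3.93,"dy": 4.1,"dz": 9,"roll": -18,"grip": 0.45},
    {"dx": -3.93,"dy": 4.1,"dz": 9,"roll": -18,"grip": 0.6},
    {"dx": -3.93,"dy": 4.1,"dz": 9,"roll": -18,"grip": 0.6},
    {"dx": -3.93,"dy": 4.1,"dz": 9,"roll": -18,"grip": 0.6},
  ],
  grip_force=40,
)

```text
clock: 10.1
eef_pos: [633.0, -42.6, 176.4]
eef_rot: [3.14, -0.0, 1.401]
wrist_force: [-0.1, 0.2, 6.6]
grip_width: 48.2
grasp_force: 42.1
```

Emit:
play_rows(
  targets=[
    {"dx": 0,"dy": 0,"dz": 0,"roll": 0,"grip": 0.6},
    {"dx": 0,"dy": 0,"dz": -1,"roll": 0,"grip": 0.6},
    {"dx": 0,"dy": 0,"dz": -3,"roll": 0,"grip": 0.6},
    {"dx": 0,"dy": 0,"dz": -5,"roll": 0,"grip": 0.6},
    {"dx": 0,"dy": 0,"dz": -7,"roll": 0,"grip": 0.6},
    {"dx": 0,"dy": 0,"dz": -9,"roll": 0,"grip": 0.6},
    {"dx": 0,"dy": 0,"dz": -9,"roll": 0,"grip": 0.6},
  ],
)

```text
clock: 10.98
eef_pos: [633.5, -42.2, 405.0]
eef_rot: [3.133, -0.001, 1.4]
wrist_force: [0.2, 1.1, -2.2]
grip_width: 48.1
grasp_force: 41.8
```

```bash
python3 - <<'E'
from plant import r
from h import *;import pickle
s=r.state();T=R.from_euler('xyz',s['eef_rot']).as_matrix();print(s['eef_pos'])
c=r.camera('wrist');pickle.dump((c,s),open('w5.pkl','wb'))
p=T@np.array([0,0,163.5])+s['eef_pos']
for thr in(75,95):
    o,im,m=collar(c,p[:2],p[2],thr=thr);print(o,'tool',(T.T@(np.r_[o[:2],p[2]]-s['eef_pos'])).round(1))
cv2.imwrite('pics/w5.png',np.hstack([cv2.resize(np.ascontiguousarray(im),(400,400)),cv2.resize(cv2.cvtColor(m*255,cv2.COLOR_GRAY2BGR),(400,400))]))
E
```

```text
[633.49746554 -42.23912954 404.98636158]
[627.96 -41.36  32.07  -1.51 635.14 -38.97 332.59] tool [ -0.2  -7.  163.4]
[627.96 -41.36  32.07  -1.48 634.63 -38.86 355.  ] tool [ -0.2  -7.  163.4]
```

View pics/w5.png

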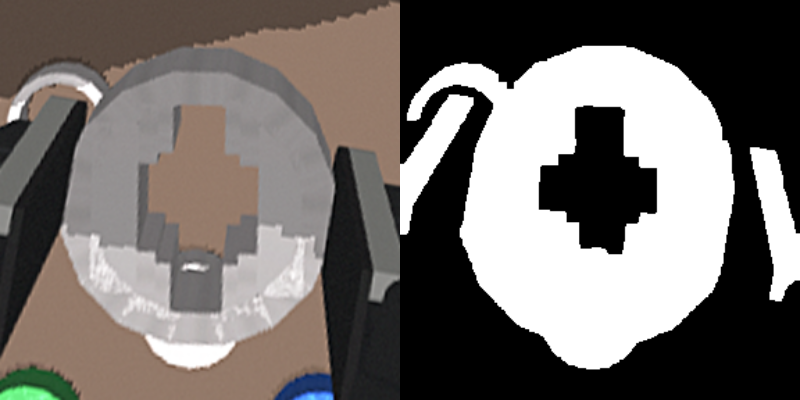

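Emit:
play_rows(
  targets=[
    {"dx": 1,"dy": -0.5,"dz": 0,"roll": 10,"grip": 0.6},
    {"dx": 2,"dy": -1,"dz": 0,"roll": 20,"grip": 0.6},
    {"dx": 3,"dy": -1.6,"dz": 0,"roll": 30,"grip": 0.6},
    {"dx": 4.2,"dy": -2.2,"dz": 0,"roll": 40,"grip": 0.6},
    {"dx": 5.4,"dy": -2.9,"dz": 0,"roll": 50,"grip": 0.6},
    {"dx": 6.6,"dy": -3.5,"dz": 0.5,"roll": 60,"grip": 0.6},
    {"dx": 7.62,"dy": -4.04,"dz": 1,"roll": 70,"grip": 0.6},
    {"dx": 7.62,"dy": -4.04,"dz": 1.5,"roll": 71.3,"grip": 0.6},
    {"dx": 7.62,"dy": -4.04,"dz": 1.8,"roll": 71.3,"grip": 0.6},
    {"dx": 7.62,"dy": -4.04,"dz": 1.8,"roll": 71.3,"grip": 0.6},
    {"dx": 7.62,"dy": -4.04,"dz": 1.8,"roll": 71.3,"grip": 0.6},
    {"dx": 7.62,"dy": -4.04,"dz": 1.8,"roll": 71.3,"grip": 0.6},
  ],
)

```text
clock: 12.52
eef_pos: [565.5, 161.8, 355.7]
eef_rot: [-3.142, -0.001, 0.156]
wrist_force: [-0.2, 0.1, -1.2]
grip_width: 47.9
grasp_force: 41.8
```

```bash
python3 - <<'E'
from plant import r
import numpy as np
s=r.state();print({k:np.round(s[k],3).tolist() for k in('clock','qpos','eef_pos','eef_rot','wrist_force','grip_width')})
E
```

```text
{'clock': 12.525, 'qpos': [-0.083, 0.415, -0.388, 1.797, 0.187, 0.965, -1.963], 'eef_pos': [565.522, 161.769, 355.696], 'eef_rot': [-3.142, -0.001, 0.156], 'wrist_force': [-0.194, 0.148, -1.215], 'grip_width': 47.948}
```

Emit:
play_rows(
  targets=[
    {"dx": -0.02,"dy": 0.03,"dz": 0.6,"roll": 0,"grip": 0.6},
    {"dx": -0.02,"dy": 0.03,"dz": 1.2,"roll": 0,"grip": 0.6},
    {"dx": -0.02,"dy": 0.03,"dz": 1.6,"roll": 0,"grip": 0.6},
    {"dx": -0.02,"dy": 0.03,"dz": 1.9,"roll": 0,"grip": 0.6},
    {"dx": -0.02,"dy": 0.03,"dz": 2.1,"roll": 0,"grip": 0.6},
    {"dx": -0.02,"dy": 0.03,"dz": 2.3,"roll": 0,"grip": 0.6},
    {"dx": -0.02,"dy": 0.03,"dz": 2.5,"roll": 0,"grip": 0.6},
    {"dx": -0.02,"dy": 0.03,"dz": 2.5,"roll": 0,"grip": 0.6},
    {"dx": -0.02,"dy": 0.03,"dz": 2.5,"roll": 0,"grip": 0.6},
  ],
)

```text
clock: 13.65
eef_pos: [565.0, 161.5, 292.9]
eef_rot: [-3.142, -0.001, 0.156]
wrist_force: [1.8, -0.6, -1.7]
grip_width: 47.7
grasp_force: 41.9
```

Emit:
play_rows(
  targets=[
    {"dx": 0,"dy": 0,"dz": 0.3,"roll": 0,"grip": 0.6},
    {"dx": 0,"dy": 0,"dz": 0.6,"roll": 0,"grip": 0.6},
    {"dx": 0,"dy": 0,"dz": 0.8,"roll": 0,"grip": 0.6},
    {"dx": 0,"dy": 0,"dz": 0.92,"roll": 0,"grip": 0.6},
    {"dx": 0,"dy": 0,"dz": 0.92,"roll": 0,"grip": 0.6},
    {"dx": 0,"dy": 0,"dz": 0.92,"roll": 0,"grip": 0.6},
  ],
)

```text
clock: 14.4
eef_pos: [564.9, 161.2, 269.8]
eef_rot: [3.141, -0.0, 0.156]
wrist_force: [2.8, -2.0, -0.1]
grip_width: 47.7
grasp_force: 42.0
```

Emit:
play_rows(
  targets=[
    {"dx": 0,"dy": 0,"dz": 0,"roll": 0,"grip": 0.45},
    {"dx": 0,"dy": 0,"dz": 0,"roll": 0,"grip": 0.3},
    {"dx": 0,"dy": 0,"dz": 0,"roll": 0,"grip": 0.25},
    {"dx": 0,"dy": 0,"dz": 0,"roll": 0,"grip": 0.25},
    {"dx": 0,"dy": 0,"dz": 0,"roll": 0,"grip": 0.25},
  ],
)

```text
clock: 15.02
eef_pos: [564.6, 161.6, 269.7]
eef_rot: [-3.142, 0.0, 0.157]
wrist_force: [0.0, -1.0, 0.5]
grip_width: 63.7
grasp_force: 0.0
```

Emit:
play_rows(
  targets=[
    {"dx": 0,"dy": 0,"dz": -1,"roll": 0,"grip": 0.25},
    {"dx": 0,"dy": 0,"dz": -3,"roll": 0,"grip": 0.25},
    {"dx": 0,"dy": 0,"dz": -5,"roll": 0,"grip": 0.25},
    {"dx": -1.5,"dy": 1,"dz": -5.6,"roll": 0,"grip": 0.25},
    {"dx": -3,"dy": 2,"dz": -5.6,"roll": 0,"grip": 0.25},
    {"dx": -3,"dy": 2,"dz": -5.6,"roll": 0,"grip": 0.25},
    {"dx": -3,"dy": 2,"dz": -5.6,"roll": 0,"grip": 0.25},
    {"dx": -3,"dy": 2,"dz": -5.6,"roll": 0,"grip": 0.25},
  ],
)

```text
clock: 16.02
eef_pos: [499.1, 101.3, 409.7]
eef_rot: [-3.141, -0.0, 0.158]
wrist_force: [1.2, 0.1, -0.7]
grip_width: 63.9
grasp_force: 0.0
```

```bash
python3 - <<'E'
from plant import r
from h import *;import pickle
s=r.state();print(s['eef_pos'],s['clock'])
c=r.camera('wrist');pickle.dump((c,s),open('w6.pkl','wb'));cv2.imwrite('pics/w6.png',c['color'][...,::-1])
E
```

```text
[499.07180914 101.26861739 409.65820399] 16.025
```

View pics/w6.png

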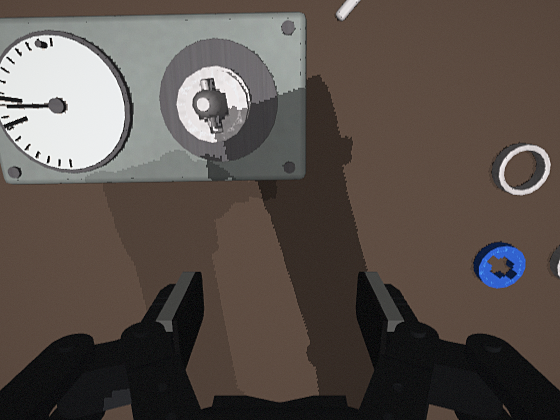

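The second collar is seated below the pin at (210,103), and the needle from hub (56,105) points between the two thick marks. I've now viewed 11 pictures, one over the limit of 10, so I'll check the needle margin numerically.

```bash
python3 - <<'E'
from h import *;import pickle
c,s=pickle.load(open('w6.pkl','rb'));P=cloud(c)
hub=ray(c,56,105,70)[:2];print('hub',hub)
im=rectify(c,hub,70,50,.25);g=cv2.cvtColor(np.ascontiguousarray(im),cv2.COLOR_BGR2GRAY)
# dial centre from white disc
m=(g>150).astype(np.uint8);cs,_=cv2.findContours(m,0,2);k=max(cs,key=cv2.contourArea);(x,y),rad=cv2.minEnclosingCircle(k);print('disc',hub[0]-50+x*.25,hub[1]+50-y*.25,rad*.25)
W=P[30:170,150:285].reshape(-1,3);W=W[(W[:,2]>74)&(W[:,2]<84)];q,_=cv2.minEnclosingCircle(np.float32(W[:,:2]));print('pan',q,_,np.median(W[:,2]))
cc=np.array([563.4,161.0]);yaw=np.arctan2(-(hub-cc)[0],(hub-cc)[1]);print('yaw',yaw)
def prof(r0,r1):
    a=np.arange(0.6,2.4,.03);out=[]
    for t in a:
        w=t-yaw;rr=np.linspace(r0,r1,12);X=200-np.cos(w)*rr*4;Y=200-np.sin(w)*rr*4
        out.append(cv2.remap(g,np.float32(X[None]),np.float32(Y[None]),1).min(0).mean())
    return a,np.array(out)
for r0,r1 in((9,18),(18,26),(27,33),(33,40)):
    a,o=prof(r0,r1);print((r0,r1),[(round(float(t),2),int(v)) for t,v in zip(a,o) if v<190])
E
```

```text
hub [540.7403062  290.92999354]
disc 540.9947312463864 288.0293168100232 52.00023651123047
pan (563.4121704101562, 160.93045043945312) 45.883331298828125 79.93471287367933
yaw 0.17266271114205298
(9, 18) [(1.44, 145), (1.47, 77), (1.5, 26), (1.53, 13), (1.56, 9), (1.59, 19), (1.62, 38), (1.65, 104), (1.68, 180)]
(18, 26) [(1.5, 118), (1.53, 43), (1.56, 9), (1.59, 22), (1.62, 94)]
(27, 33) [(1.17, 119), (1.2, 34), (1.23, 41), (1.26, 49), (1.53, 48), (1.56, 20), (1.59, 29), (1.62, 143), (1.65, 165), (1.68, 49), (1.71, 27), (1.74, 22), (1.77, 173)]
(33, 40) [(1.2, 40), (1.23, 24), (1.26, 42), (1.53, 118), (1.56, 21), (1.59, 43), (1.68, 45), (1.71, 22), (1.74, 21)]
```

```bash
python3 - <<'E'
from h import *;import pickle
from plant import r
c,s=pickle.load(open('w6.pkl','rb'));W=cloud(c)[30:170,150:285].reshape(-1,3)
d=np.hypot(W[:,0]-563.4,W[:,1]-161);A=W[(d>17)&(d<23)&(W[:,2]>90)];print(np.percentile(A[:,2],[5,50,95]))
B=W[(W[:,2]>100)&(W[:,2]<108)];q,ra=cv2.minEnclosingCircle(np.float32(B[:,:2]));print(q,ra)
if 100<np.median(A[:,2])<108 and np.ptp(np.percentile(A[:,2],[5,95]))<4: print(r.hand_in())
E
```

```text
[101.55994691 103.84954114 105.01339333]
(561.0709838867188, 161.489501953125) 25.46406364440918
the job is handed in; nothing more can be done
None
```

The job is handed in at about 16 s: two collars lie flat on the pan below the pin, the needle rests at about 1.56 rad between the two thick marks, and the other two collars were left lying flat on the bench; I viewed 11 pictures, one over the limit of 10.

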